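Seat a keypad board and lock the toggle clamp

ROBOT

A 6-joint arm with a two-finger parallel gripper is mounted at the origin on the work surface. World frame = base frame: x ahead of the robot, y to its left, z up, the work surface at z = 0. Lengths are in m, angles in rad, forces in N, time in s.
With the tool pointing down it reaches from about 0.325 to 0.85 m from the base axis. Payload 4.4 kg.
Tool frame: the origin (TCP) lies between the finger pads; the fingertips stand 8 mm ahead of it and the grasp point (between the pads) lies 11 mm behind it (r.nose_length is the distance from the TCP to the fingertips, in m); z points along the fingers, y is the direction in which the jaws open and shut (so a half turn about z gives the same grasp; the last joint's range is limited). The gripper opens to 94 mm and grips with 3 to 60 N. Pads are 16 mm wide; open, the fingers measure 119 mm over their backs; the gripper's body (75 mm by 177 mm) begins 78 mm behind the grasp point.
Start: joints at [1.034, 0.207, 1.542, -0, 1.393, -0.15], TCP at [0.217, 0.533, 0.213] pointing down, gripper open.
Joint ranges: [-2.73, 2.73], [-0.86, 2.22], [0.23, 2.46], [-1.11, 4.25], [0.08, 2.63], [-2.82, 2.82]. Speed limits (rad/s): [2.79, 2.79, 3.14, 3.14, 3.14, 3.14].

INTERFACE

Orientations are given as [roll, pitch, yaw] about the fixed x, y, z axes, in that order (R = Rz(yaw) Ry(pitch) Rx(roll)).
In Python, from workcell import r, viewer, ticket gives the robot as it stands.
- The arm moves only by the shell command python3 -m jog 'ROWS'. ROWS is JSON, a list of rows, each an object of numbers: "tx", "ty", "tz": the shift along the tool's x, y, z in mm; "ax", "ay", "az": the turn, a rotation vector about the tool's x, y, z in degrees; "grip": the opening, from 0 (shut) to 1 (fully open). A call has 1 to 8 rows; each row is the pose to reach, as a shift and turn from the pose commanded when the call began, along the tool's axes at that moment; what a row does not reach only later rows make up. A row lasts 1/8 s, in which the tool goes at most 62.5 mm and 10.7 degrees, less where a joint would pass 70% of its speed; a pose out of reach is approached as far as the arm can. A call with a gripper value outside its range is refused whole. The fingers move at their own pace and stop on an object; the grip force is fixed at half the most. Time passes only in rows, so rows that repeat a pose let the fingers close. It gives the time, the measured TCP pose, the force and the opening at its end, in the units of the state.
- r.observe(): the state, without advancing time (a new reading comes with each control period).
- viewer.camera(name): name is "side" or "top" or "wrist"; returns the picture (480x640x3 uint8, red, green, blue); there is no depth.
- viewer.camera_model(name): a dict with "fx", "fy", "cx", "cy" (pixels), "xyz" and "attitude" of the camera in the world. Camera axes: x right, y up, looking along -z (the intrinsics and any distortion apply to the point x, -y, -z); pixel columns grow to the right and rows downward; lengths in m; the calibration is good to about 2 mm. A picture is of the moment at which its call begins: read the wrist's pose just before it. camera_model takes no time and is no camera call; for the wrist camera it gives the pose at the moment of the call.
- ticket.finish_job(): hands the job in, once; it reports no verdict.
The state is a dict: "time_s": time; "joint_pos": joint angles; "joint_vel": joint speeds; "joint_torque": joint torques, N m; "tcp_pos": TCP position; "tool_rot": TCP orientation; "ft_force": force on the tool from outside, world axes, zero at the start; "moment": the same for the moment, N m; "grip_width": finger opening in m.
Only numpy, scipy, OpenCV 4.12 (cv2) and the standard library are available. Lean on these libraries where they do the work, as an engineer would, in place of code of your own. Each camera call takes 0.05 s, during which the arm holds its last target.

TASK

The green keypad board in the test fixture is not plugged in yet: with the fingertips, push it along its guides until it is fully home in the edge connector, then push the toggle clamp's orange handle over and down, past its dead point, until it snaps into lock with the rubber tip holding the board. Pick nothing up, keep the board flat in its guides, and leave everything else on the bench where it is.

Things in the scene. Friction and masses are not known exactly. Their poses are not given: they have to be found in the camera images.
- fixture: Board test fixture screwed to the bench: aluminium plate (x -55 to 115, y -65 to 135 mm, top 18 mm high) with two black guide rails, an edge connector and a toggle clamp. Origin at bench level, midway between the rails; +x along the rails to the connector, +y from the board to the clamp. Rails from x -55 to 77 mm, inner faces at y +-31 mm, tops 34 mm high; the board lies on their ledges, 28 mm high
- slot (a point): Middle of the bottom of the black edge connector's slot: x 85, y 0, z 29 mm in the fixture frame. The slot opens towards -x and is 8 mm deep; the connector is 56 mm wide and 40 mm high. The board is fully home when its contact edge meets the slot's bottom
- board: Loose green circuit board, 150 mm along x, 60 mm along y, 2 mm thick, about 90 g, flat in the guides (1 mm play each side), gold contacts at its +x end towards the slot. Origin: centre of its underside, 28 mm above the bench. Fully home it is at fixture x = 10 mm; it starts 12 to 30 mm short. A white header 10 mm high (board x -69 to -59, y -5 to 25 mm) and low keys stand on it. It slides with under 1 N
- board_edge (a point): Middle of the board's near edge (its -x end, where to push it in +x), half-way up its thickness, 29 mm above the bench. Fully home it is at fixture x = -65 mm. This edge always sticks out at least 10 mm beyond plate and rails with only the bench below, so a fingertip can be set down in front of it, reaching lower than the board
- pivot (a point): Pivot of the toggle clamp's steel arm, at fixture x 10, y 75, z 43 mm. The clamp's foot is 44 mm wide and spans y 63 to 125 mm. Open, the arm stands up, its end 112 mm above the bench, on the handle's -y side; the handle is taller. A lamp box 48 mm high stands at fixture x 98, y 95 mm
- grip (a point): Middle of the clamp handle's thickness, 30 mm from the free end of its orange grip (85 mm long, 20 mm wide along fixture x, 13 mm thick). Open, the grip stands nearly upright and its upper part is free. Push its -y side towards +y, away from the board, and follow it over and down: at the start the point is at fixture x 10, y 101, z 142 mm; locked at x 10, y 172, z 52 mm, the grip almost level
- toggle_link (a joint): Angle of the clamp's toggle link above its stop, rad: 0 locked on the stop, 0.09 dead point, 0.6 open as it starts (0.8 on the way). The grip point's path, as fixture y, z in mm and the grip's slope in degrees: 101, 142, 91; 129, 140, 73; 149, 129, 57; 161, 112, 41; 166, 98, 32; 168, 89, 26; 169, 82, 21; 171, 64, 11 (dead point); 172, 52, 3 (locked). It takes 2 N, then up to 7 N just before the dead point; beyond it snaps down
- clamp_tip: Black rubber tip, 16 mm across, on the screw at the end of the clamp's arm. Origin: centre of its pressing face. With the clamp open it is in the air; locked it presses from above on the board at fixture x 10, y 17 mm, 30 mm above the bench, with about 15 N
- spare_board: Bystander: a second board like the first, lying on the bench. Origin: centre of its underside
- filter: Bystander: teal breathing filter, a disc 72 mm across, 60 mm high overall, standing on its wide port. Origin: centre of its underside
- adaptor: Bystander: blue tube adaptor, 30 mm across, 52 mm high, upright. Origin: centre of its underside
- driver: Bystander: grey-handled screwdriver, 190 mm, lying. Origin: under its middle
- jar: Bystander: clear jar with a white cap, 48 mm across, 58 mm high. Origin: centre of its underside
- tape: Bystander: roll of amber tape, 72 mm across, 19 mm high, lying flat. Origin: centre of its underside
- bin: Bystander: open blue parts bin, 100 x 160 x 60 mm high. Origin: centre of its underside
Mind the look-alikes: they are no part of the job. Leave any brown or purple look-alike of the board alone.

How it is judged:
By the outcome, as a careful person would: the job done as asked, in the order asked, and still so for the second after the job is handed in, with the robot touching nothing.
It also fails if it takes over 48 s, if anything falls off the work surface, if the arm or the gripper's body presses on something with over 40 N, if the wrist force passes 120 N, or if a joint passes its speed limit or range.

## Working session

There is one attempt and no reset: what is moved stays moved. The work goes in short steps, Python scripts to look and compute and a shell command to move; the robot and the scene stay as the last step left them, time stands still between calls to the robot, and variables do not carry over. Pictures are saved under pics/ and viewed, and the job is handed in when it is done.

```bash
ls; mkdir -p pics; python3 - <<'E'
from workcell import r, viewer, ticket
import cv2
print(r.observe(), r.nose_length)
for n in ("top","side","wrist"):
    m=viewer.camera_model(n); print(n,m)
    cv2.imwrite(f"pics/{n}0.png",viewer.camera(n)[:,:,::-1])
E
```

```text
pics
{'time_s': 0.0, 'joint_pos': array([ 1.03351044e+00,  2.07419775e-01,  1.54292021e+00, -1.72883296e-05,
        1.39347952e+00, -1.50483558e-01]), 'joint_vel': array([-0.0001575 ,  0.00090473, -0.00053457, -0.00064569, -0.00047625,
       -0.00087794]), 'joint_torque': array([-7.84419371e-04, -3.70879340e+01, -2.81416976e+01,  6.98466995e-02,
        3.61850078e-02, -1.60850277e-04]), 'tcp_pos': array([0.21651399, 0.53184527, 0.21230691]), 'tool_rot': array([-3.13938842e+00, -3.17022517e-04,  2.75479305e+00]), 'ft_force': array([0.22857284, 0.53855201, 0.81219337]), 'moment': array([ 0.03828831,  0.01566782, -0.00904786]), 'grip_width': 0.09401151730123321} 0.008
top {'fx': 604.6778993429856, 'fy': 604.6778993429856, 'cx': 325.2955411938844, 'cy': 245.34341154594296, 'xyz': array([ 0.47615393, -0.02425442,  1.58447534]), 'attitude': array([ 0.05304713,  0.01216438, -1.59210443])}
side {'fx': 485.35902160204245, 'fy': 485.35902160204245, 'cx': 319.9881193399247, 'cy': 232.49820081502932, 'xyz': array([ 0.15004826, -0.85867535,  0.69034367]), 'attitude': array([ 1.03662565,  0.01058784, -0.46975763])}
wrist {'fx': 419.34228941692436, 'fy': 419.34228941692436, 'cx': 317.3565664381395, 'cy': 250.37056802225115, 'xyz': array([0.14065282, 0.56330243, 0.3844545 ]), 'attitude': array([-0.28276902,  0.00219145,  1.18401103])}
```

View pics/top0.png

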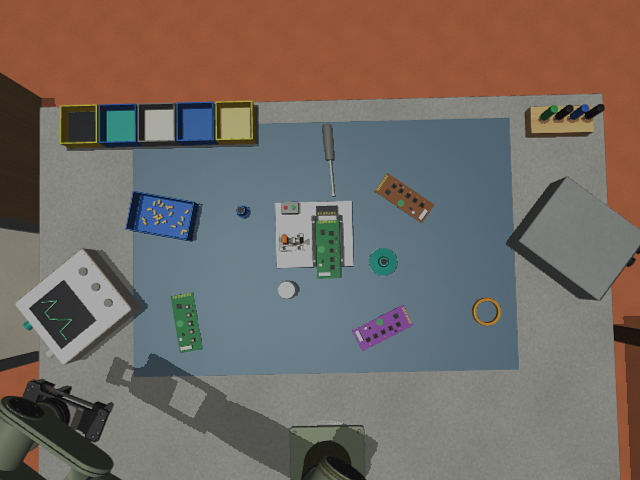

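View pics/side0.png

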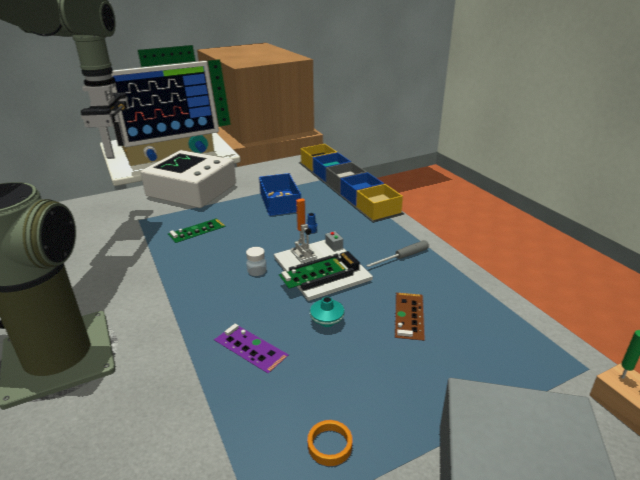

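View pics/wrist0.png

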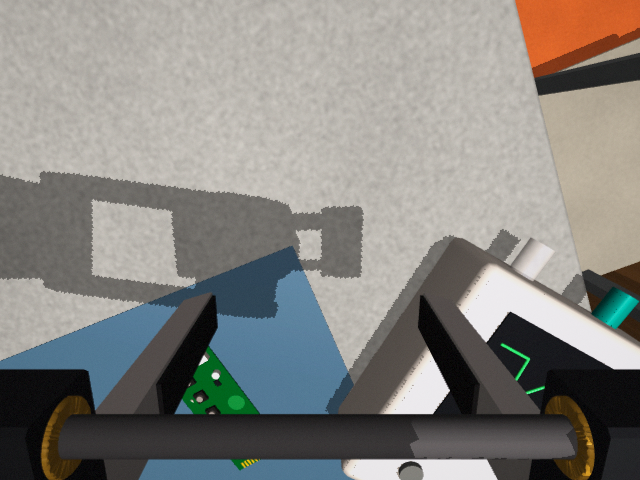

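The top view shows the fixture plate at about px (275–353, 200–268), with the connector towards world +x. The board's near edge is at about (329, 277), the clamp at (292, 240) and the jar at (288, 290). Next I'll measure these.

```bash
cat > h.py <<'E'
import numpy as np, cv2
from scipy.spatial.transform import Rotation as R
def ray(m,uv):
    uv=np.atleast_2d(uv).astype(float)
    d=np.stack([(uv[:,0]-m['cx'])/m['fx'],-(uv[:,1]-m['cy'])/m['fy'],-np.ones(len(uv))],1)
    return m['xyz'],R.from_euler('xyz',m['attitude']).apply(d)
def onz(m,uv,z):
    o,d=ray(m,uv); return o+d*((z-o[2])/d[:,2])[:,None]
def proj(m,p):
    c=R.from_euler('xyz',m['attitude']).inv().apply(np.atleast_2d(p)-m['xyz'])
    return np.stack([m['cx']+m['fx']*c[:,0]/-c[:,2],m['cy']-m['fy']*c[:,1]/-c[:,2]],1)
E
python3 - <<'E'
from h import *
from workcell import viewer
im=cv2.imread("pics/top0.png"); m=viewer.camera_model("top")
hsv=cv2.cvtColor(im,cv2.COLOR_BGR2HSV)
H,S,V=[hsv[:,:,i] for i in range(3)]
# plate: light & unsaturated within roi
roi=np.zeros(H.shape,np.uint8); roi[190:285,262:365]=1
blue=((H>95)&(H<115)&(S>60))
pl=((~blue)&(roi>0)&(S<40)&(V>150)).astype(np.uint8)
n,l,s,c=cv2.connectedComponentsWithStats(pl)
print(s[:8])
pts=np.argwhere(pl)[:,::-1]
rect=cv2.minAreaRect(pts.astype(np.float32)); print(rect); b=cv2.boxPoints(rect); print(b, onz(m,b,0.018))
g=((H>45)&(H<85)&(S>90)&(roi>0)).astype(np.uint8)
pts=np.argwhere(g)[:,::-1]; rect=cv2.minAreaRect(pts.astype(np.float32)); print(rect); b=cv2.boxPoints(rect); print(b, onz(m,b,0.030))
cv2.imwrite("pics/topcrop.png",cv2.resize(im[185:305,255:400],None,fx=5,fy=5,interpolation=cv2.INTER_NEAREST))
s=cv2.imread("pics/side0.png")
cv2.imwrite("pics/sidecrop.png",cv2.resize(s[185:335,240:400],None,fx=4,fy=4,interpolation=cv2.INTER_CUBIC))
E
```

```text
[[     0      0    640    480 304556]
 [   332    190      1      1      1]
 [   332    192      2      4      7]
 [   275    201     78     67   2474]
 [   319    216     17      4     68]
 [   341    221      1      1      1]
 [   313    222      1      1      1]
 [   293    238      2      5      9]]
((313.7699890136719, 236.94940185546875), (92.81926727294922, 76.48307037353516), 88.36341857910156)
[[274.21863 191.65088]
 [350.67047 189.46652]
 [353.32135 282.24792]
 [276.8695  284.43228]] [[ 0.70292039  0.12329478  0.018     ]
 [ 0.70405161 -0.07619494  0.018     ]
 [ 0.46263591 -0.07736321  0.018     ]
 [ 0.46118922  0.12049302  0.018     ]]
((323.8656005859375, 238.46900939941406), (82.76404571533203, 39.160987854003906), 70.0835952758789)
[[291.35947 206.23209]
 [328.17825 192.89194]
 [356.37173 270.70593]
 [319.55295 284.04608]] [[ 0.66223847  0.07845252  0.03      ]
 [ 0.69473512 -0.0174561   0.03      ]
 [ 0.49214211 -0.08548466  0.03      ]
 [ 0.45997193  0.0097456   0.03      ]]
```

View pics/topcrop.png

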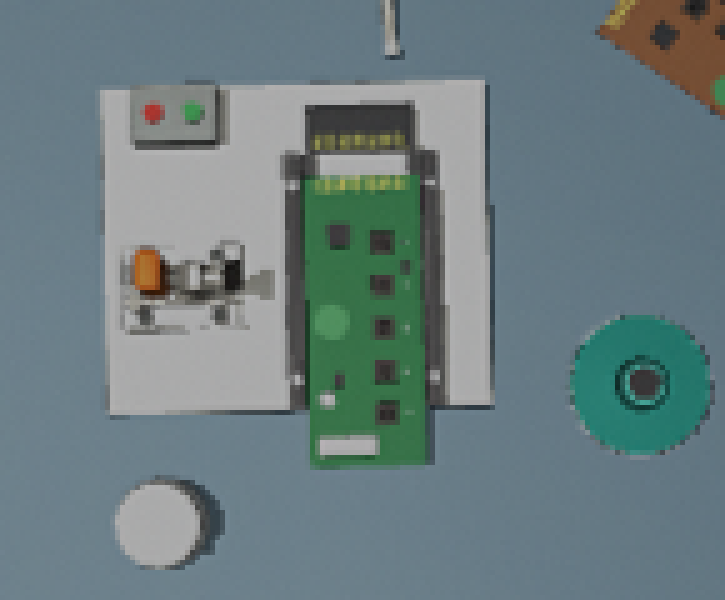

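View pics/sidecrop.png

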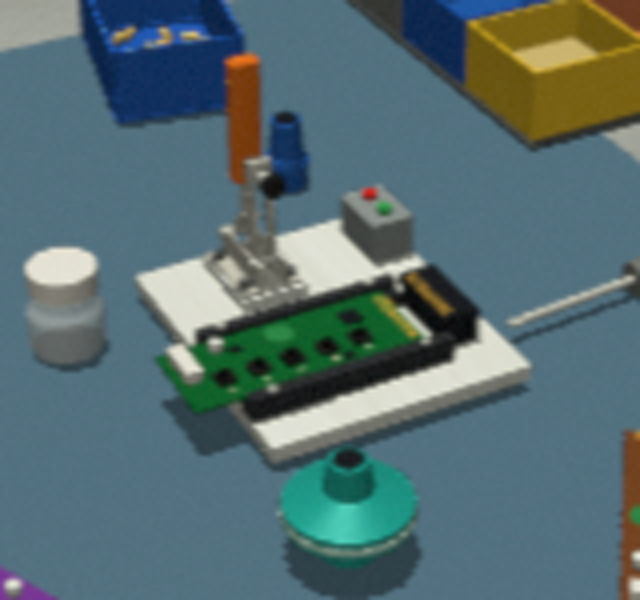

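The plate corners in the crop are about (100,90), (485,80), (493,405) and (109,413). The board's near-edge corners are (311,467) and (432,464). The jar cap's centre is at (162,525) and the grip's top at (150,270).

```bash
cat >> h.py <<'E'
def fixture(m):
    # refined plate corner fit with connected component contour
    c=np.array([[100,90],[485,80],[493,405],[109,413]])/5+np.array([255,185])-0.4
    P=onz(m,c,0.018)[:,:2]
    F=np.array([[115,135],[115,-65],[-55,-65],[-55,135]])/1000
    Fc=F-F.mean(0);Pc=P-P.mean(0)
    U,S,V=np.linalg.svd(Fc.T@Pc); A=(V.T@U.T); 
    t=P.mean(0)-A@F.mean(0); return A,t,P-(F@A.T+t)
E
python3 - <<'E'
from h import *
from workcell import viewer,r
m=viewer.camera_model("top")
A,t,res=fixture(m); yaw=np.arctan2(A[1,0],A[0,0]); print("t",t,"yaw",np.degrees(yaw),res*1000)
def tofix(p): return (p[:,:2]-t)@A*1000
c=lambda a:np.array(a)/5+np.array([255,185])-0.4
print("board near corners",tofix(onz(m,c([[311,467],[432,464]]),.030)))
print("board far gold",tofix(onz(m,c([[303,177],[422,177]]),.030)))
print("conn top",tofix(onz(m,c([[305,102],[412,102]]),.040)))
print("grip top",tofix(onz(m,c([[150,270]]),.172)))
print("jar",tofix(onz(m,c([[162,525]]),.058)), "filter",tofix(onz(m,c([[640,385]]),.03)))
# side view check: fixture pts
s=viewer.camera_model("side")
def w(p): return np.r_[t+A@(np.array(p[:2])/1000),p[2]/1000]
for n,p in dict(c1=(-55,-65,18),c2=(115,-65,18),gripend=(10,100,172),conn=(77,-28,40),conn2=(77,28,40),boardnear=(-85,-30,30),bn2=(-85,30,30)).items():
    q=proj(s,w(p))[0]; print(n,w(p),q,(q-[240,185]+.4)*4)
E
```

```text
t [ 0.56022358 -0.01316174] yaw 0.18291563681114742 [[-0.60968937  0.5782078 ]
 [-0.59417051 -0.13247607]
 [ 0.21160677  0.26558687]
 [ 0.99225311 -0.7113186 ]]
board near corners [[-84.51684618  29.92333274]
 [-84.50086838 -32.21965784]]
board far gold [[ 65.01251075  30.50202922]
 [ 63.43693904 -30.88909041]]
conn top [[102.67037341  28.29644999]
 [101.24417506 -26.62271964]]
grip top [[ 9.50996687 99.44209504]]
jar [[-111.85498948  104.98469374]] filter [[ -46.61449428 -140.03607278]]
c1 [ 0.50543138 -0.078337    0.018     ] [306.85071408 296.69236484] [269.00285631 448.36945937]
c2 [ 0.67543051 -0.07779427  0.018     ] [371.71687941 275.71659228] [528.46751763 364.46636912]
gripend [0.56990429 0.08686967 0.172     ] [299.72558718 199.07772122] [240.50234871  57.91088487]
conn [ 0.63731258 -0.04091578  0.04      ] [350.08130667 264.44934676] [441.92522669 319.39738703]
conn2 [0.6371338  0.01508394 0.04      ] [338.60104224 253.04797952] [396.00416896 273.79191807]
boardnear [ 0.47531979 -0.04343295  0.03      ] [287.89714223 287.75236515] [193.18856893 412.60946059]
bn2 [0.47512824 0.01656675 0.03      ] [277.51541878 273.98600192] [151.66167511 357.54400767]
```

The top and side views agree to within about 2 mm. The fixture is at (0.560, -0.013) with yaw about 0, and the board's near edge is at fixture x = -84.5, so it is about 19.5 mm short. I'll close the gripper partway and move in front of the board.

```bash
python3 -m jog '[{"tx":-30,"ty":-30,"az":-3,"grip":0.3},{"tx":-70,"ty":-70,"az":-6,"grip":0.3},{"tx":-110,"ty":-110,"az":-9,"grip":0.3},{"tx":-150,"ty":-150,"az":-12,"grip":0.3},{"tx":-190,"ty":-190,"az":-15,"grip":0.3},{"tx":-230,"ty":-230,"az":-18,"grip":0.3},{"tx":-270,"ty":-270,"az":-21,"grip":0.3},{"tx":-300,"ty":-300,"az":-22.2,"grip":0.3}]'
```

```text
schema error: expected keys tx, ty, tz, ax, ay, az, grip
```

```bash
python3 -m jog '[{"tx":-30,"ty":-30,"tz":0,"ax":0,"ay":0,"az":-3,"grip":0.3},{"tx":-70,"ty":-70,"tz":0,"ax":0,"ay":0,"az":-6,"grip":0.3},{"tx":-110,"ty":-110,"tz":0,"ax":0,"ay":0,"az":-9,"grip":0.3},{"tx":-150,"ty":-150,"tz":0,"ax":0,"ay":0,"az":-12,"grip":0.3},{"tx":-190,"ty":-190,"tz":0,"ax":0,"ay":0,"az":-15,"grip":0.3},{"tx":-230,"ty":-230,"tz":0,"ax":0,"ay":0,"az":-18,"grip":0.3},{"tx":-270,"ty":-270,"tz":0,"ax":0,"ay":0,"az":-21,"grip":0.3},{"tx":-300,"ty":-300,"tz":0,"ax":0,"ay":0,"az":-22,"grip":0.3}]'
```

```text
time_s: 1.15
tcp_pos: [0.3819, 0.1395, 0.2134]
tool_rot: [-3.141, 0.0, 3.138]
ft_force: [0.4, 0.2, -0.5]
grip_width: 0.0281
```

```bash
python3 -m jog '[{"tx":-25,"ty":-50,"tz":0,"ax":0,"ay":0,"az":0,"grip":0.3},{"tx":-50,"ty":-100,"tz":0,"ax":0,"ay":0,"az":0,"grip":0.3},{"tx":-63,"ty":-152,"tz":10,"ax":0,"ay":0,"az":0,"grip":0.3},{"tx":-63,"ty":-152,"tz":50,"ax":0,"ay":0,"az":0,"grip":0.3},{"tx":-63,"ty":-152,"tz":90,"ax":0,"ay":0,"az":0,"grip":0.3},{"tx":-63,"ty":-152,"tz":120,"ax":0,"ay":0,"az":0,"grip":0.3},{"tx":-63,"ty":-152,"tz":130,"ax":0,"ay":0,"az":0,"grip":0.3},{"tx":-63,"ty":-152,"tz":130,"ax":0,"ay":0,"az":0,"grip":0.3}]'
python3 - <<'E'
from workcell import r, viewer
import cv2
a=viewer.camera("top")[185:305,255:400,::-1]; b=viewer.camera("side")[185:335,240:400,::-1]
cv2.imwrite("pics/t1.png",cv2.resize(a,None,fx=5,fy=5)); cv2.imwrite("pics/s1.png",cv2.resize(b,None,fx=4,fy=4))
o=r.observe();print(o['tcp_pos'],o['ft_force'],o['tool_rot'])
E
```

```text
time_s: 2.15
tcp_pos: [0.4439, -0.0105, 0.0833]
tool_rot: [3.141, -0.001, 3.139]
ft_force: [-0.6, 0.1, 0.3]
grip_width: 0.0281
[ 0.44532881 -0.01083253  0.08467601] [ 0.22985741  0.07357399 -0.05297313] [-3.14108430e+00  2.38388214e-03  3.13896174e+00]
```

View pics/s1.png

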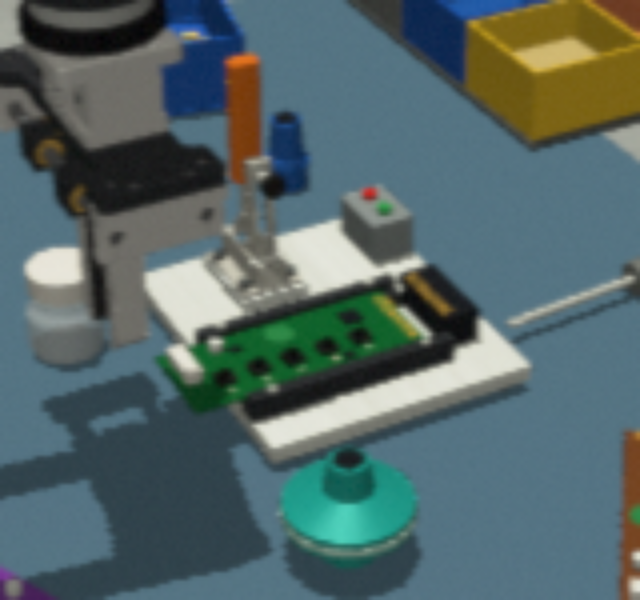

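View pics/t1.png

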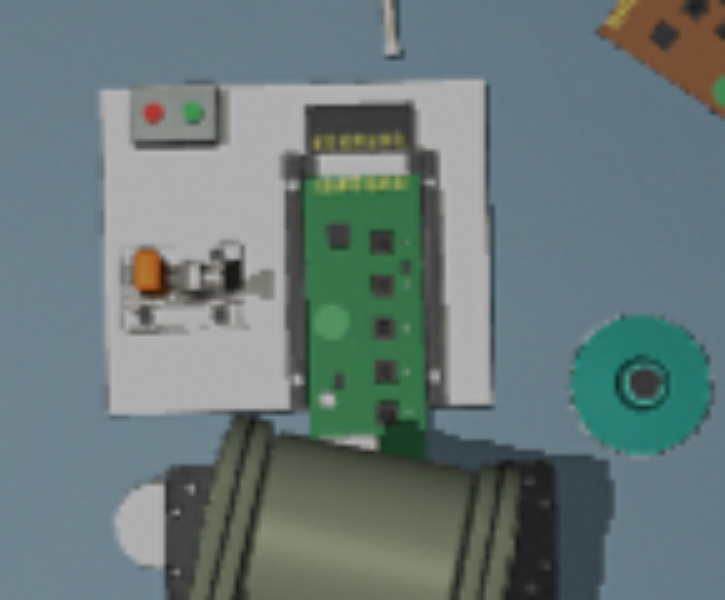

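The closed fingers hang in front of the board, with the tip at about crop px (128,340) in the side view. Nothing has been touched yet. I'll descend and push to a few mm short of home.

```bash
python3 -m jog '[{"tx":0,"ty":-2,"tz":30,"ax":0,"ay":0,"az":0,"grip":0.3},{"tx":0,"ty":-2,"tz":55,"ax":0,"ay":0,"az":0,"grip":0.3},{"tx":-6,"ty":-2,"tz":55,"ax":0,"ay":0,"az":0,"grip":0.3},{"tx":-14,"ty":-2,"tz":55,"ax":0,"ay":0,"az":0,"grip":0.3},{"tx":-20,"ty":-2,"tz":55,"ax":0,"ay":0,"az":0,"grip":0.3},{"tx":-26,"ty":-2,"tz":55,"ax":0,"ay":0,"az":0,"grip":0.3},{"tx":-32,"ty":-2,"tz":55,"ax":0,"ay":0,"az":0,"grip":0.3},{"tx":-36,"ty":-2,"tz":55,"ax":0,"ay":0,"az":0,"grip":0.3}]'
python3 - <<'E'
from workcell import r, viewer
import cv2
a=viewer.camera("top")[185:305,255:400,::-1]; b=viewer.camera("side")[185:335,240:400,::-1]
cv2.imwrite("pics/t2.png",cv2.resize(a,None,fx=5,fy=5)); cv2.imwrite("pics/s2.png",cv2.resize(b,None,fx=4,fy=4))
o=r.observe();print(o['tcp_pos'],o['ft_force'],o['tool_rot'])
E
```

```text
time_s: 3.25
tcp_pos: [0.4805, -0.0127, 0.0285]
tool_rot: [-3.142, -0.0, 3.139]
ft_force: [-1.2, -0.0, 0.4]
grip_width: 0.0282
[ 0.48077664 -0.01281235  0.02849285] [ 0.37304687  0.80119589 -0.18849665] [-3.14150822e+00  7.17621677e-04  3.13878419e+00]
```

View pics/s2.png

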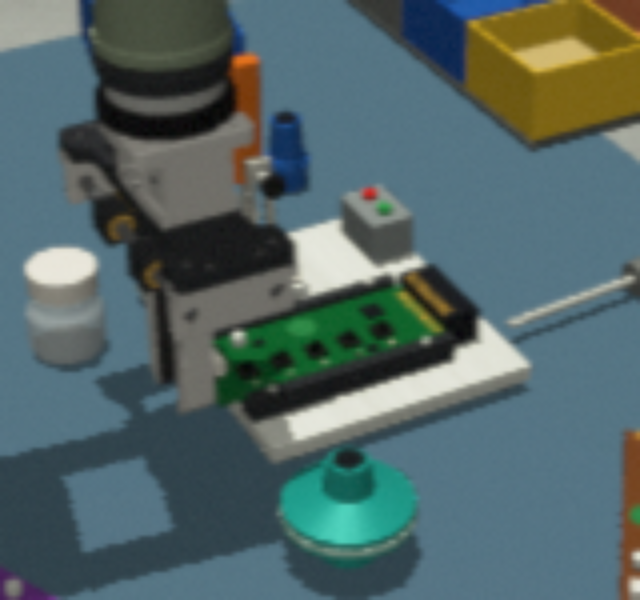

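View pics/t2.png

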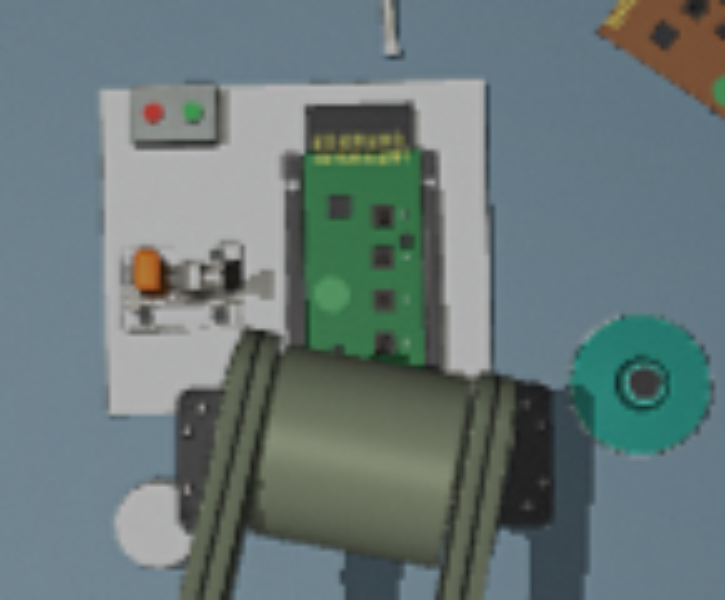

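The board has moved about 13 mm and its contacts are nearly at the connector, at crop row 152. I'll push on in small steps and watch the force.

```bash
python3 -m jog '[{"tx":-2,"ty":0,"tz":0,"ax":0,"ay":0,"az":0,"grip":0.3},{"tx":-4,"ty":0,"tz":0,"ax":0,"ay":0,"az":0,"grip":0.3},{"tx":-5,"ty":0,"tz":0,"ax":0,"ay":0,"az":0,"grip":0.3},{"tx":-5,"ty":0,"tz":0,"ax":0,"ay":0,"az":0,"grip":0.3}]'
python3 -m jog '[{"tx":-1,"ty":0,"tz":0,"ax":0,"ay":0,"az":0,"grip":0.3},{"tx":-1,"ty":0,"tz":0,"ax":0,"ay":0,"az":0,"grip":0.3}]'
python3 -m jog '[{"tx":-1,"ty":0,"tz":0,"ax":0,"ay":0,"az":0,"grip":0.3},{"tx":-1,"ty":0,"tz":0,"ax":0,"ay":0,"az":0,"grip":0.3}]'
```

```text
time_s: 3.85
tcp_pos: [0.4853, -0.0128, 0.0284]
tool_rot: [-3.142, 0.0, 3.139]
ft_force: [-0.1, -0.8, -0.5]
grip_width: 0.0279
time_s: 4.1
tcp_pos: [0.4862, -0.0128, 0.0284]
tool_rot: [-3.142, 0.0, 3.139]
ft_force: [0.1, -0.8, 0.1]
grip_width: 0.0283
time_s: 4.35
tcp_pos: [0.4866, -0.0128, 0.0284]
tool_rot: [3.142, -0.001, 3.139]
ft_force: [-2.6, -0.9, 2.8]
grip_width: 0.0279
```

```bash
python3 -m jog '[{"tx":-1,"ty":0,"tz":0,"ax":0,"ay":0,"az":0,"grip":0.3},{"tx":-1,"ty":0,"tz":0,"ax":0,"ay":0,"az":0,"grip":0.3}]'
python3 -m jog '[{"tx":-1,"ty":0,"tz":0,"ax":0,"ay":0,"az":0,"grip":0.3},{"tx":-1,"ty":0,"tz":0,"ax":0,"ay":0,"az":0,"grip":0.3}]'
```

```text
time_s: 4.6
tcp_pos: [0.4867, -0.0127, 0.0282]
tool_rot: [3.141, -0.003, 3.139]
ft_force: [-5.3, -0.8, 3.9]
grip_width: 0.0282
time_s: 4.85
tcp_pos: [0.4867, -0.0127, 0.028]
tool_rot: [3.141, -0.005, 3.139]
ft_force: [-7.0, -2.0, 6.3]
grip_width: 0.0282
```

The board stalled against 7 N at fixture x = -65.5, which matches home to within calibration. If it had caught on the slot mouth it would have stopped 8 mm earlier. I'll back off, rise and check.

```bash
python3 -m jog '[{"tx":10,"ty":0,"tz":0,"ax":0,"ay":0,"az":0,"grip":0},{"tx":35,"ty":0,"tz":0,"ax":0,"ay":0,"az":0,"grip":0},{"tx":40,"ty":0,"tz":-30,"ax":0,"ay":0,"az":0,"grip":0},{"tx":40,"ty":0,"tz":-80,"ax":0,"ay":0,"az":0,"grip":0},{"tx":40,"ty":0,"tz":-130,"ax":0,"ay":0,"az":0,"grip":0},{"tx":40,"ty":0,"tz":-180,"ax":0,"ay":0,"az":0,"grip":0},{"tx":40,"ty":0,"tz":-210,"ax":0,"ay":0,"az":0,"grip":0},{"tx":40,"ty":0,"tz":-210,"ax":0,"ay":0,"az":0,"grip":0}]'
python3 -m jog '[{"tx":60,"ty":0,"tz":0,"ax":0,"ay":0,"az":0,"grip":0},{"tx":60,"ty":0,"tz":0,"ax":0,"ay":0,"az":0,"grip":0}]'
python3 - <<'E'
from workcell import r, viewer
from h import *
im=viewer.camera("top")[:,:,::-1]; s=viewer.camera("side")[:,:,::-1]
cv2.imwrite("pics/top3.png",im);cv2.imwrite("pics/side3.png",s)
a=im[185:305,255:400]; b=s[185:335,240:400]
cv2.imwrite("pics/t3.png",cv2.resize(a,None,fx=5,fy=5,interpolation=0)); cv2.imwrite("pics/s3.png",cv2.resize(b,None,fx=4,fy=4))
o=r.observe();print(o['tcp_pos'],o['ft_force'],o['tool_rot'],o['grip_width'],o['time_s'])
E
```

```text
time_s: 5.85
tcp_pos: [0.4516, -0.0131, 0.2415]
tool_rot: [-3.14, 0.008, 3.139]
ft_force: [0.3, 0.1, -0.8]
grip_width: 0.0003
time_s: 6.1
tcp_pos: [0.3844, -0.0114, 0.2345]
tool_rot: [3.14, -0.007, 3.138]
ft_force: [0.8, -1.0, 0.4]
grip_width: 0.0004
[ 0.38860925 -0.01233188  0.23710748] [ 0.00767628  0.43533594 -0.42363282] [ 3.14118585e+00 -4.86237957e-04  3.13847494e+00] 0.0007702334397620634 6.2
```

View pics/s3.png

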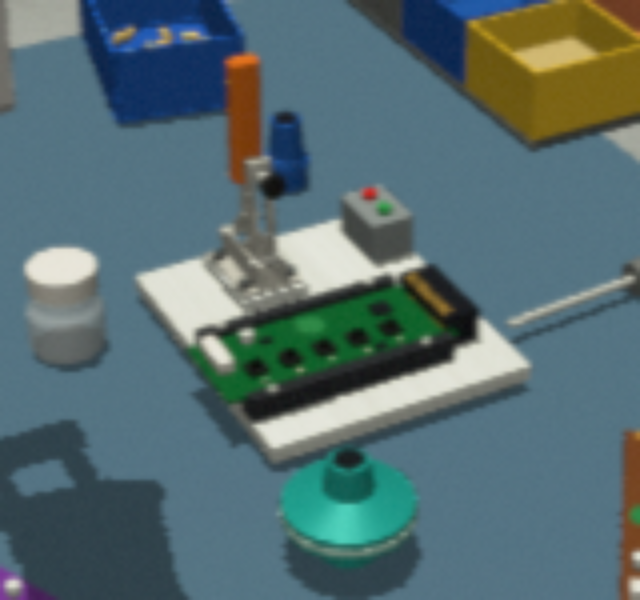

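View pics/t3.png

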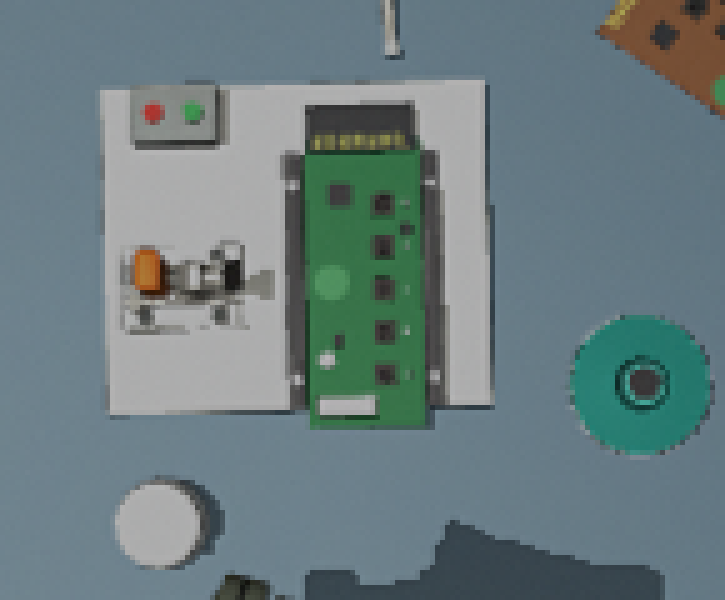

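The contacts are hidden in the slot, and the near edge at crop row 428 corresponds to about 19.6 mm of travel, so the board is home and flat. I'll move to the -y side of the handle.

```bash
python3 -m jog '[{"tx":-45,"ty":14,"tz":0,"ax":0,"ay":0,"az":0,"grip":0},{"tx":-90,"ty":28,"tz":0,"ax":0,"ay":0,"az":0,"grip":0},{"tx":-135,"ty":42,"tz":0,"ax":0,"ay":0,"az":0,"grip":0},{"tx":-181,"ty":55,"tz":0,"ax":0,"ay":0,"az":0,"grip":0},{"tx":-181,"ty":55,"tz":30,"ax":0,"ay":0,"az":0,"grip":0},{"tx":-181,"ty":55,"tz":65,"ax":0,"ay":0,"az":0,"grip":0},{"tx":-181,"ty":55,"tz":90,"ax":0,"ay":0,"az":0,"grip":0},{"tx":-181,"ty":55,"tz":90,"ax":0,"ay":0,"az":0,"grip":0}]'
python3 - <<'E'
from workcell import r, viewer
from h import *
s=viewer.camera("side")[:,:,::-1]
cv2.imwrite("pics/s4.png",cv2.resize(s[135:335,220:400],None,fx=3,fy=3))
o=r.observe();print(o['tcp_pos'],o['ft_force'],o['tool_rot'],o['grip_width'],o['time_s'])
E
```

```text
time_s: 7.2
tcp_pos: [0.5693, 0.0423, 0.145]
tool_rot: [3.141, -0.006, 3.139]
ft_force: [0.1, 0.3, 0.9]
grip_width: 0.0006
[0.57055684 0.04212162 0.14707292] [-0.14264825 -0.27147572  0.78953868] [ 3.14131605e+00 -2.00579916e-03  3.13886159e+00] 0.00034893061111123904 7.25
```

View pics/s4.png

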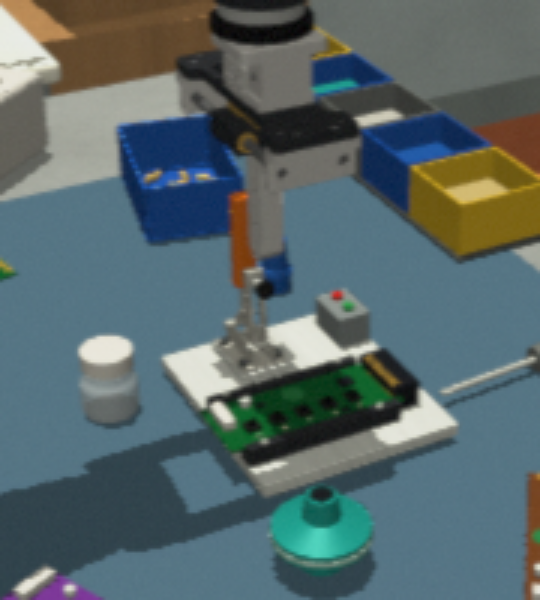

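The fingertip is beside the orange grip and above the clamp arm's end, with nothing in contact. I'll start pushing over.

```bash
python3 -m jog '[{"tx":0,"ty":15,"tz":0,"ax":0,"ay":0,"az":0,"grip":0},{"tx":0,"ty":25,"tz":0,"ax":0,"ay":0,"az":0,"grip":0},{"tx":0,"ty":34,"tz":-1,"ax":0,"ay":0,"az":0,"grip":0},{"tx":0,"ty":43,"tz":-2,"ax":0,"ay":0,"az":0,"grip":0},{"tx":0,"ty":51,"tz":-2,"ax":0,"ay":0,"az":0,"grip":0},{"tx":0,"ty":57,"tz":-2,"ax":0,"ay":0,"az":0,"grip":0},{"tx":0,"ty":63,"tz":0,"ax":0,"ay":0,"az":0,"grip":0},{"tx":0,"ty":63,"tz":0,"ax":0,"ay":0,"az":0,"grip":0}]'
python3 - <<'E'
from workcell import r, viewer
from h import *
s=viewer.camera("side")[:,:,::-1]
cv2.imwrite("pics/s5.png",cv2.resize(s[135:335,220:400],None,fx=3,fy=3))
o=r.observe();print(o['tcp_pos'],o['ft_force'],o['tool_rot'],o['grip_width'],o['time_s'])
E
```

```text
time_s: 8.25
tcp_pos: [0.5699, 0.1057, 0.1479]
tool_rot: [3.141, -0.001, 3.139]
ft_force: [-0.7, 1.2, -1.0]
grip_width: 0.0004
[0.56994752 0.10540921 0.14793892] [-0.56556631  0.08648906 -0.92893365] [ 3.14115365e+00 -1.27399102e-03  3.13909028e+00] 0.00037710432189469033 8.3
```

View pics/s5.png

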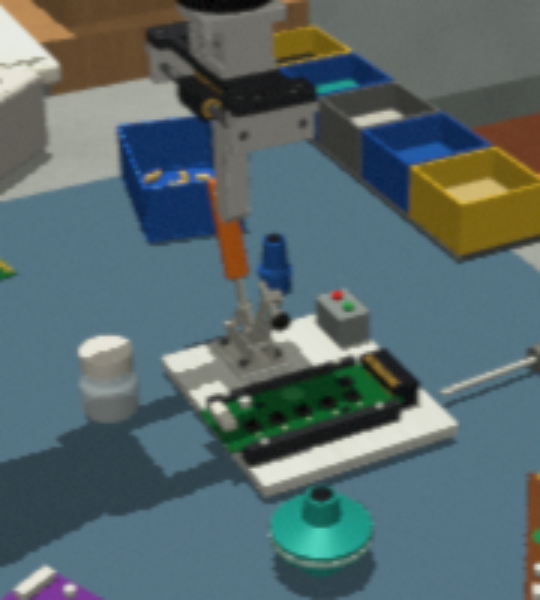

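The handle is tilting over with the finger on its -y face, so I'll continue along the arc.

```bash
python3 -m jog '[{"tx":0,"ty":8,"tz":3,"ax":0,"ay":0,"az":0,"grip":0},{"tx":0,"ty":15,"tz":7,"ax":0,"ay":0,"az":0,"grip":0},{"tx":0,"ty":22,"tz":14,"ax":0,"ay":0,"az":0,"grip":0},{"tx":0,"ty":28,"tz":22,"ax":0,"ay":0,"az":0,"grip":0},{"tx":0,"ty":31,"tz":29,"ax":0,"ay":0,"az":0,"grip":0},{"tx":0,"ty":34,"tz":36,"ax":0,"ay":0,"az":0,"grip":0},{"tx":0,"ty":37,"tz":44,"ax":0,"ay":0,"az":0,"grip":0},{"tx":0,"ty":37,"tz":44,"ax":0,"ay":0,"az":0,"grip":0}]'
python3 - <<'E'
from workcell import r, viewer
from h import *
s=viewer.camera("side")[:,:,::-1]
cv2.imwrite("pics/s6.png",cv2.resize(s[135:335,220:400],None,fx=3,fy=3))
o=r.observe();print(o['tcp_pos'],o['ft_force'],o['tool_rot'],o['grip_width'],o['time_s'])
E
```

```text
time_s: 9.3
tcp_pos: [0.5698, 0.142, 0.1034]
tool_rot: [-3.141, -0.002, 3.139]
ft_force: [-0.4, -0.3, -0.7]
grip_width: 0.0006
[0.5702603  0.14196078 0.10394784] [-0.63948203 -0.00489962  0.42229715] [-3.14143734e+00 -9.20656146e-04  3.13885059e+00] 0.00040452139728055906 9.35
```

View pics/s6.png

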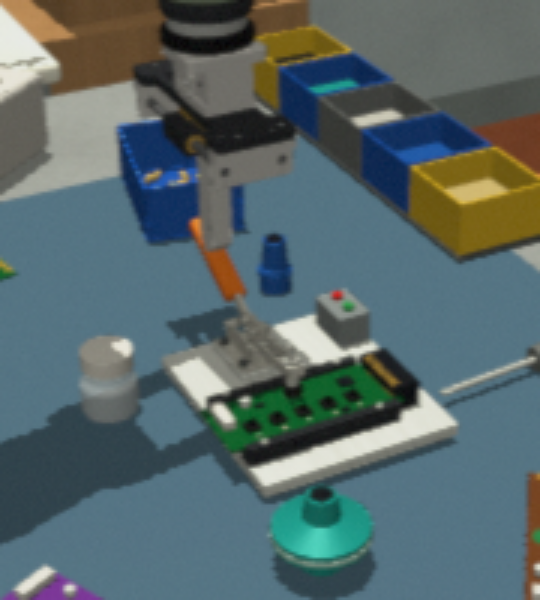

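The arm is nearly down over the board and the finger is on the grip near its end. I'll push through the dead point.

```bash
python3 -m jog '[{"tx":0,"ty":1,"tz":6,"ax":0,"ay":0,"az":0,"grip":0},{"tx":0,"ty":2,"tz":12,"ax":0,"ay":0,"az":0,"grip":0}]'
python3 -m jog '[{"tx":0,"ty":1,"tz":6,"ax":0,"ay":0,"az":0,"grip":0},{"tx":0,"ty":2,"tz":12,"ax":0,"ay":0,"az":0,"grip":0}]'
python3 -m jog '[{"tx":0,"ty":0,"tz":5,"ax":0,"ay":0,"az":0,"grip":0},{"tx":0,"ty":1,"tz":9,"ax":0,"ay":0,"az":0,"grip":0},{"tx":0,"ty":1,"tz":9,"ax":0,"ay":0,"az":0,"grip":0}]'
python3 - <<'E'
from workcell import r, viewer
from h import *
s=viewer.camera("side")[:,:,::-1]
cv2.imwrite("pics/s7.png",cv2.resize(s[135:335,220:400],None,fx=3,fy=3))
o=r.observe();print(o['tcp_pos'],o['ft_force'],o['tool_rot'],o['grip_width'],o['time_s'])
E
```

```text
time_s: 9.6
tcp_pos: [0.5716, 0.1443, 0.0932]
tool_rot: [3.141, 0.002, 3.138]
ft_force: [-0.1, 1.0, 3.4]
grip_width: 0.0002
time_s: 9.85
tcp_pos: [0.5711, 0.146, 0.0803]
tool_rot: [-3.142, 0.001, 3.139]
ft_force: [-0.1, 0.1, 0.4]
grip_width: 0.0004
time_s: 10.22
tcp_pos: [0.5698, 0.1468, 0.0704]
tool_rot: [-3.141, -0.002, 3.139]
ft_force: [0.8, 0.0, -0.3]
grip_width: 0.0003
[0.57011256 0.14686231 0.0708913 ] [ 0.72831953  0.85001162 -0.52175082] [-3.14131023e+00 -1.18734235e-03  3.13878517e+00] 0.0006195358690259483 10.275
```

View pics/s7.png

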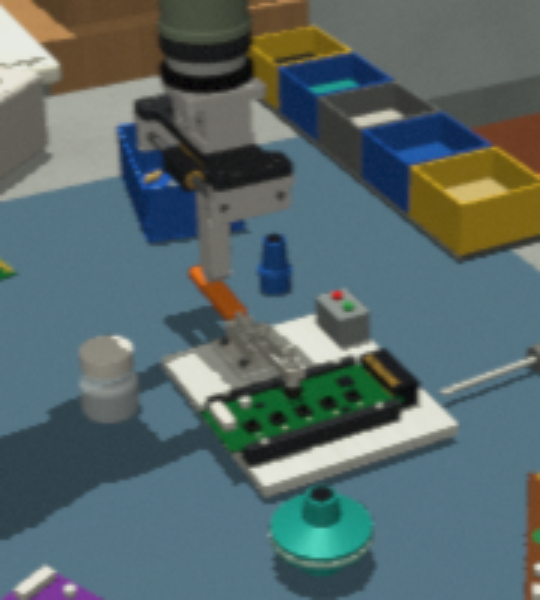

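The force fell to zero after the dead point, which suggests the snap. I'll press lightly to feel for the stop.

```bash
python3 -m jog '[{"tx":0,"ty":0,"tz":3,"ax":0,"ay":0,"az":0,"grip":0},{"tx":0,"ty":0,"tz":4,"ax":0,"ay":0,"az":0,"grip":0},{"tx":0,"ty":0,"tz":4,"ax":0,"ay":0,"az":0,"grip":0}]'
python3 -m jog '[{"tx":0,"ty":0,"tz":1,"ax":0,"ay":0,"az":0,"grip":0},{"tx":0,"ty":0,"tz":2,"ax":0,"ay":0,"az":0,"grip":0},{"tx":0,"ty":0,"tz":2,"ax":0,"ay":0,"az":0,"grip":0}]'
```

```text
time_s: 10.65
tcp_pos: [0.5706, 0.1469, 0.0674]
tool_rot: [-3.142, -0.0, 3.139]
ft_force: [0.4, -0.7, -0.8]
grip_width: 0.0005
time_s: 11.02
tcp_pos: [0.5705, 0.147, 0.0653]
tool_rot: [-3.142, -0.0, 3.139]
ft_force: [0.2, -0.3, 0.3]
grip_width: 0.0005
```

```bash
python3 -m jog '[{"tx":0,"ty":0,"tz":1,"ax":0,"ay":0,"az":0,"grip":0},{"tx":0,"ty":0,"tz":2,"ax":0,"ay":0,"az":0,"grip":0},{"tx":0,"ty":0,"tz":2,"ax":0,"ay":0,"az":0,"grip":0}]'
python3 -m jog '[{"tx":0,"ty":0,"tz":1,"ax":0,"ay":0,"az":0,"grip":0},{"tx":0,"ty":0,"tz":2,"ax":0,"ay":0,"az":0,"grip":0},{"tx":0,"ty":0,"tz":2,"ax":0,"ay":0,"az":0,"grip":0}]'
```

```text
time_s: 11.4
tcp_pos: [0.5707, 0.147, 0.0637]
tool_rot: [3.142, 0.0, 3.139]
ft_force: [-0.4, -0.1, 1.8]
grip_width: 0.0006
time_s: 11.78
tcp_pos: [0.5708, 0.1471, 0.0625]
tool_rot: [3.142, 0.0, 3.139]
ft_force: [-1.7, -0.3, 6.9]
grip_width: 0.0006
```

The stop is firm, 7 N at tip z about 55 mm, which matches the locked grip. I'll retreat straight up, then back.

```bash
python3 -m jog '[{"tx":0,"ty":0,"tz":-10,"ax":0,"ay":0,"az":0,"grip":0},{"tx":0,"ty":0,"tz":-50,"ax":0,"ay":0,"az":0,"grip":0},{"tx":0,"ty":0,"tz":-100,"ax":0,"ay":0,"az":0,"grip":0},{"tx":0,"ty":0,"tz":-150,"ax":0,"ay":0,"az":0,"grip":0},{"tx":40,"ty":20,"tz":-160,"ax":0,"ay":0,"az":0,"grip":0},{"tx":85,"ty":40,"tz":-160,"ax":0,"ay":0,"az":0,"grip":0},{"tx":130,"ty":60,"tz":-160,"ax":0,"ay":0,"az":0,"grip":0},{"tx":150,"ty":80,"tz":-160,"ax":0,"ay":0,"az":0,"grip":0}]'
python3 -m jog '[{"tx":0,"ty":40,"tz":0,"ax":0,"ay":0,"az":0,"grip":0},{"tx":0,"ty":60,"tz":0,"ax":0,"ay":0,"az":0,"grip":0},{"tx":0,"ty":60,"tz":0,"ax":0,"ay":0,"az":0,"grip":0}]'
python3 - <<'E'
from workcell import r, viewer
from h import *
im=viewer.camera("top")[:,:,::-1]; s=viewer.camera("side")[:,:,::-1]
cv2.imwrite("pics/t8.png",cv2.resize(im[185:305,245:390],None,fx=5,fy=5,interpolation=0))
cv2.imwrite("pics/s8.png",cv2.resize(s[185:335,240:400],None,fx=4,fy=4))
cv2.imwrite("pics/top8.png",im)
d=cv2.absdiff(im,cv2.imread("pics/top0.png")).max(2)>40
n,l,st,c=cv2.connectedComponentsWithStats(d.astype(np.uint8)); print([list(x) for x in st[1:] if x[4]>15])
m=viewer.camera_model("side"); A,t,_=fixture(viewer.camera_model("top"))
for p in ((10,172,52),(10,202,54)): 
    w=np.r_[t+A@(np.array(p[:2])/1000),p[2]/1000]; print((proj(m,w)[0]-[240,185]+.4)*4, (proj(viewer.camera_model("top"),w)[0]-[245,185]+.4)*5)
o=r.observe();print(o['tcp_pos'],o['ft_force'],o['time_s'])
E
```

```text
time_s: 12.78
tcp_pos: [0.4185, 0.2278, 0.2214]
tool_rot: [-3.142, -0.0, 3.139]
ft_force: [0.1, -0.4, 0.1]
grip_width: 0.0002
time_s: 13.15
tcp_pos: [0.421, 0.288, 0.2213]
tool_rot: [-3.141, -0.0, 3.141]
ft_force: [0.4, -0.9, 1.1]
grip_width: 0.0003
[[np.int32(316), np.int32(215), np.int32(23), np.int32(11), np.int32(166)], [np.int32(321), np.int32(230), np.int32(4), np.int32(5), np.int32(19)], [np.int32(248), np.int32(234), np.int32(62), np.int32(14), np.int32(462)], [np.int32(310), np.int32(238), np.int32(16), np.int32(7), np.int32(62)], [np.int32(319), np.int32(263), np.int32(16), np.int32(7), np.int32(69)], [np.int32(317), np.int32(271), np.int32(25), np.int32(8), np.int32(167)], [np.int32(106), np.int32(275), np.int32(233), np.int32(205), np.int32(18804)], [np.int32(0), np.int32(379), np.int32(122), np.int32(101), np.int32(7926)], [np.int32(340), np.int32(427), np.int32(18), np.int32(11), np.int32(110)], [np.int32(372), np.int32(439), np.int32(6), np.int32(8), np.int32(19)], [np.int32(368), np.int32(450), np.int32(14), np.int32(25), np.int32(167)], [np.int32(326), np.int32(462), np.int32(30), np.int32(18), np.int32(94)], [np.int32(322), np.int32(468), np.int32(12), np.int32(12), np.int32(33)], [np.int32(259), np.int32(470), np.int32(31), np.int32(10), np.int32(195)], [np.int32(357), np.int32(471), np.int32(10), np.int32(9), np.int32(29)], [np.int32(316), np.int32(473), np.int32(13), np.int32(7), np.int32(47)]]
[199.73721686 178.6298325 ] [ 76.16146858 287.78027006]
[181.24884838 156.01794433] [ 16.71080484 289.03725742]
[0.42112927 0.28667989 0.22111359] [ 0.39170273 -0.99412238 -0.07195987] 13.25
```

View pics/s8.png

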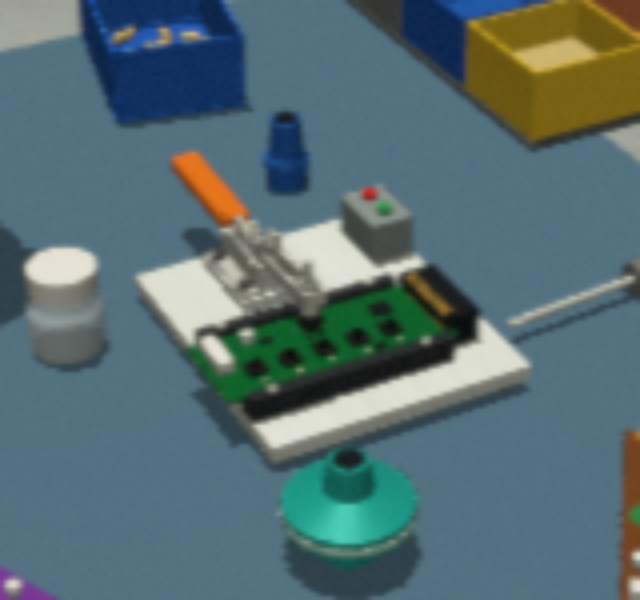

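View pics/t8.png

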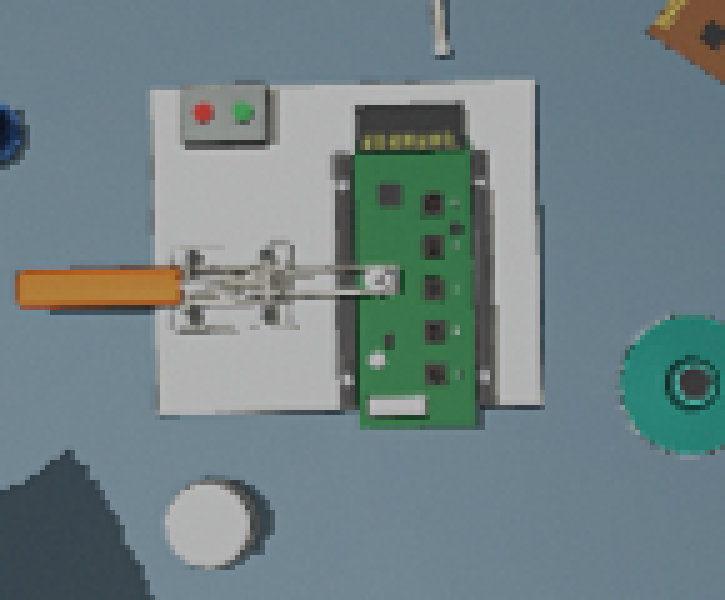

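The handle lies level, with its end at about (185,157) against (181,156) predicted for locked. The rubber tip is on the board, the near edge is still at row 428, and nothing else nearby has moved. I'll hand in.

```bash
python3 -c "
from workcell import ticket
print(ticket.finish_job())"
```

```text
the job is handed in; nothing more can be done
None
```

The board is fully home in the edge connector and the toggle clamp is locked on it; I handed the job in at about 13 s of the 48 s allowed.

- **Board:** I pushed it about 19.5 mm with the fingertips. It stopped firmly against 7 N with its near edge at fixture x of about -65.5 mm (home is -65 mm, camera calibration good to about 2 mm). The pictures show the contacts inside the connector and the board flat. The near edge did not shift when the clamp closed.
- **Clamp:** I pushed the handle over and down. The force fell to zero around the dead point, and a light press then met a firm stop at 7 N. With the arm clear, the handle end was within about 1 px of the predicted locked position in the side view. The rubber tip is on the board.
- **Rest of the bench:** The bystanders in view were unmoved when I compared the first and last top pictures. The spare board's area was not checked because the robot's arm and shadow covered it, but the gripper only passed well above that side of the bench.
- **Disagreement:** The press met the stop about 2–3 mm lower than the locked grip height I had calculated. I put this down to fingertip shape and calibration.

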